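Hang the graduated gauge plate on its sprung hook, marked face outward

TASK

Take the graduated gauge plate out of its wooden holder and hang it on the hook of the gauge stand, graduated face outward (away from the stand's board): find the hook with the slot, push the sprung keeper well back, and press the plate down behind the upturned tip until the top of the slot sits fully home on the hook. The hook's height is not known and must be felt, with a light hand: a push of 15 N is plenty and 30 N in all harms the stand. Let go and leave the gauge hanging upright and still, with the other things undisturbed.

Things in the scene. Friction and masses are not known exactly. Their poses are not given: they have to be found in the camera images.
- gauge_mid (a point): Centre of the aluminium gauge plate, 60 wide (its y) x 150 high (z) x 8 mm thick (x), about 180 g. z points to its top; -x points out of the graduated face (black scale lines; the other face is bare). Grip the solid top 60 mm from above, near the edge, across the 8 mm. At the start it stands upright in the holder, the lowest 28 mm in the holder's slot.
- gauge_slot_top (a point): Middle (mid-thickness) of the upper edge of the plate's slot, 15 mm above gauge_mid, 60 mm below the plate's top. The slot goes right through the plate: 14 mm wide (y), 24 mm high, so from here to 9 mm below gauge_mid. Same axes as gauge_mid.
- gauge_front (a point): A point in the air 30 mm straight out of the graduated face, level with gauge_mid. Same axes.
- holder: Fixed wooden block 60 (x) x 110 (y) x 42 mm high, at any yaw, with a slot 11 (x) x 64 (y) x 28 mm deep open at the top, where the gauge stands. Origin: centre of its underside. The plate can be stood back there (slot floor 14 mm above the table) to be gripped afresh.
- stand: Fixed wooden gauge stand with the hook and the keeper. Upright board 20 mm thick (x -10 to +10 mm), 120 mm wide (y), its top 154 mm above the table. Origin: on the table under the board. -x is outward: the hook points that way and so must the graduated face. The steel block that carries the hook reaches x = -18 mm, 15 mm above the rod's axis.
- hook_low (a point): On the hook rod's axis if the hook were at the bottom of its adjustment: x = -40 mm in the stand's frame, 130 mm above the table; axes as the stand. The hook is clamped somewhere in a vertical slot of the board: its true height is 5 to 35 mm above this point, is not measured, and must be felt. Sideways and in x it is true.
- tip_low (a point): Top of the hook's upturned tip if the hook were at the bottom of its adjustment (truly 5 to 35 mm higher, as for hook_low). The hook is an 8 mm round steel rod running out level along the stand's -x, then straight up: the tip spans x = -44 to -52 mm in the stand's frame and its top is 16 mm above the rod's axis.
- keeper (a joint): Sprung steel keeper: a pad each side of the rod (9 to 20 mm off its axis, 3 to 17 mm above it, at the hook's height setting). 0 at rest, face at x = -40 mm of the stand, 4 mm behind the tip; grows (m) as pushed to the board, stop at 0.011. Force 1.2 N + 0.7 N per mm. Over 0.004 the plate passes behind the tip (0.006 to 0.008 gives room).
- keeper_low (a point): Middle of the keeper's face at rest with the hook at the bottom of its adjustment (x = -40 mm in the stand's frame, 10 mm above hook_low). With the plate hung the keeper reads about 0.004 and pinches it against the tip, so the plate does not sink home by itself: push it down against 3 to 6 N of rubbing until the slot's top meets the rod and the force rises by 4 to 6 N.
- offcut: Loose timber offcut 160 x 45 x 40 mm, a bystander. Origin: centre of its underside.
- glue: Loose glue bottle 56 mm across, 130 mm high, a bystander. Origin: centre of its underside.
- mallet: Loose hammer lying flat, a bystander.
Not all that is in view belongs to the job. There is more than one size of the part that bears gauge_mid; the job needs the smaller.

How it is judged (in metres and radians):
On the way, in this order (a step that is already met when the one before it is completed fails the run):
1. the gauge is lifted clear of the holder (z of gauge_mid in the frame of holder above 0.135 m), for 0.1 s.
2. the plate, over the hook, pushes the keeper back more than 4.5 mm (value of joint keeper above 0.0045 m and horizontal distance between gauge_slot_top and hook_low below 0.012 m), for 0.1 s.
At the end, for the whole second after the job is handed in: The gauge hangs upright (within 0.1 rad) and still on the hook, behind the upturned tip (keeper pushed back 2 to 6 mm by it), slot top home on the rod within about 1.5 mm, graduated face away from the board, let go (distance between gauge_slot_top and carriage_c2 below 0.0055 m and value of joint keeper between 0.002 and 0.006 m and x of gauge_front in the frame of stand below -0.06 m and angle between gauge_mid's own z axis and vertical below 0.1 rad and linear speed of gauge below 0.01 m/s); the robot touches nothing.
It fails at once if the stand, its hook or keeper is pressed harder than 30 N (contact force between gauge and stand above 30 N).
It fails at once if the arm or hand bears on the stand (contact force between the arm and stand above 10 N).
It fails at once if the offcut is disturbed (distance of offcut from where it was at the start of the episode above 0.02 m).
It fails at once if the glue is disturbed (distance of glue from where it was at the start of the episode above 0.02 m).
It fails at once if the mallet is disturbed (distance of mallet from where it was at the start of the episode above 0.02 m).
It also fails if it takes over 64 s, if anything falls off the work surface, if the arm or the gripper's body presses on something with over 40 N, if the wrist force passes 120 N, or if a joint passes its speed limit or range.

ROBOT

A 6-joint arm with a two-finger parallel gripper is mounted at the origin on the work surface. World frame = base frame: x ahead of the robot, y to its left, z up, the work surface at z = 0. Lengths are in mm, angles in rad, forces in N, time in s.
With the tool pointing down it reaches from about 275 to 1000 mm from the base axis. Payload 8.4 kg.
Tool frame: the origin (TCP) lies on the centre line of the jaws, within the pads' length; the fingertips stand r.tip_reach ahead of it and the grasp point (between the pads) lies 3 mm ahead of it (r.tip_reach is the distance from the TCP to the fingertips, in mm); z points along the fingers, y is the direction in which the jaws open and shut (so a half turn about z gives the same grasp; the last joint's range is limited). The gripper opens to 85 mm and grips with 20 to 120 N. Pads are 22 mm wide; open, the fingers measure 114 mm over their backs; the gripper's body (76 mm by 85 mm) begins 54 mm behind the grasp point. The pads swing forward as they close: fully open they stand 13 mm farther back than shut.
Start: joints at [-1.346, 0.353, 1.633, -0, 1.155, -0.002], TCP at [140.536, -608.997, 253.281] pointing down, gripper open.
Joint ranges: [-2.63, 2.63], [-0.92, 2.1], [0.06, 2.66], [-1.3, 4.44], [0, 2.69], [-3.02, 3.02]. Speed limits (rad/s): [2.22, 2.22, 2.79, 3.14, 3.14, 3.14].

INTERFACE

Orientations are given as [roll, pitch, yaw] about the fixed x, y, z axes, in that order (R = Rz(yaw) Ry(pitch) Rx(roll)).
In Python, from rig import sense, optics, r, nets gives the robot as it stands. The module is installed in compiled form; this text tells all that it offers.
- The arm moves only by the tool carry_out, never from a script. Its argument "increments" is a list that holds one entry, the list of rows, each a list of 6 numbers: the shift along the tool's x, y, z normalised to -1 to 1, where 1 is 40 cm, then the turn, a rotation vector about the tool's x, y, z normalised to -1 to 1, where 1 is 60 degrees. A call has 1 to 5 rows; each row is the pose to reach, as a shift and turn from the pose commanded when the call began, along the tool's axes at that moment; what a row does not reach only later rows make up. A row lasts 1/12 s, in which the tool goes at most 41.7 mm and 7.16 degrees, less where a joint would pass 70% of its speed; a pose out of reach is approached as far as the arm can. A call with a number of a shift or a turn outside -1 to 1 is refused whole. A call with a gripper value outside its range is refused whole. "hand" is the closure, from 0 (fully open) to 1 (shut), set as the call begins (left out, the last holds). The fingers move at their own pace and stop on an object; "squeeze" is the grip in N (left out, the last holds). Time passes only in rows, so rows that repeat a pose let the fingers close. It gives the time, the measured TCP pose, the force and the opening at its end, in the units of the state.
- sense(): the state, without advancing time (a new reading comes with each control period).
- optics.grab_frame(name): name is "scene" or "side" or "wrist"; returns a dict with "img" (400x640x3 uint8, red, green, blue), "range_z" (400x640 float32, mm along the optical axis (not along the pixel's ray), 0 where there is no reading), "fov_y" (degrees; the focal length in pixels is half the picture's height over the tangent of half this angle, whatever the lens; pixels are square), "cx", "cy" (the principal point, pixels), "R" (3x3) and "t" (3): a world point X has camera coordinates R X + t. Camera axes: x right, y down, z forward; pixel columns grow to the right and rows downward; lengths in mm; the calibration is good to about 2 mm. A picture is of the moment at which its call begins.
- r.sign_off(): hands the job in, once; it reports no verdict.
Trained networks look in the newest picture that a camera, given by its name, has taken for a name from the list of things; names that differ only in an ending like _2 or _b are one class to them, and where a whole thing is asked for, a point or a joint stands for the part that bears it (a point fixed in the world has none). Each returns a list of dicts, best first, with "confidence" (0 to 1); they miss things now and then, are a little off and sometimes report something else, mostly with a low value. They report only what shows in the picture. A call takes as long as a camera call. They do not tell look-alikes from the thing itself.
- nets.trace(target, camera): "mask" (400x640 bool, what is visible of it).
- nets.tip_of(target, camera): "point" ([x, y, z] in mm, in world coordinates, good to about 4 mm: a listed point, or the origin of a listed thing).
The state is a dict: "clock": time; "qpos": joint angles; "qvel": joint speeds; "joint_efforts": joint torques, N m; "eef_pos": TCP position; "tcp_rot": TCP orientation; "contact_force": force on the tool from outside, world axes, zero at the start; "wrist_torque": the same for the moment, N m; "opening": opening from 0.0 (shut) to 1.0 (fully open).
Only numpy, scipy, OpenCV 4.12 (cv2) and the standard library are available. Lean on these libraries where they do the work, as an engineer would, in place of code of your own. Each camera call takes 0.05 s, during which the arm holds its last target.

## Working session

There is one attempt and no reset: what is moved stays moved. The work goes in short steps, Python scripts to look and compute and a tool call to move; the robot and the scene stay as the last step left them, time stands still between calls to the robot, and variables do not carry over. Pictures are saved under pics/ and viewed, and the job is handed in when it is done.

Besides the shell and the picture viewer there is one more tool, called after "Request:" in YAML: its name, and indented under it one key for each argument. carry_out: Moves the arm, as the interface text tells. Its arguments: {"type":"object","properties":{"increments":{"type":"array","items":{"type":"array","items":{"type":"array","items":{"type":"number","minimum":-1,"maximum":1}}}},"hand":{"type":"number"},"squeeze":{"type":"number"}},"required":["increments"]}

```bash
mkdir -p pics; python3 - <<'E'
from rig import sense, optics, r, nets
import cv2,numpy as np
print(sense(), r.tip_reach)
for n in ["scene","side","wrist"]:
    f=optics.grab_frame(n); cv2.imwrite(f"pics/a_{n}.png",f["img"][:,:,::-1])
    print(n,f["fov_y"],f["cx"],f["cy"],f["R"].round(3).tolist(),f["t"].round(1).tolist())
    for k in ["gauge_mid","gauge_slot_top","gauge_front","holder","stand","hook_low","tip_low","keeper_low","offcut","glue","mallet"]:
        print(k,[(round(d["confidence"],2),np.round(d["point"],1).tolist()) for d in nets.tip_of(k,n)])
E
```

```text
{'clock': 0.0, 'qpos': array([-1.34636773e+00,  3.53662192e-01,  1.63416174e+00, -1.65948833e-06,
        1.15520025e+00, -2.40477369e-03]), 'qvel': array([ 0.00099738,  0.00070054, -0.00133871,  0.00050008, -0.00036331,
       -0.00125901]), 'joint_efforts': array([ 1.99663100e-04, -6.05260706e+01, -3.42070019e+01,  1.03493844e-04,
        9.26958688e-03, -4.66259394e-06]), 'eef_pos': array([ 140.45198673, -608.539876  ,  252.54108003]), 'tcp_rot': array([-3.14016112e+00, -1.92524271e-06,  2.26834040e-01]), 'contact_force': array([ 0.40714768,  0.34326378, -0.57924725]), 'wrist_torque': array([ 0.02520134, -0.00084447, -0.0010125 ]), 'opening': 1.000449647308566} 22.0
scene 51.67866340829899 314.17313561492875 200.7034513816417 [[-0.767, 0.642, -0.002], [0.414, 0.492, -0.766], [-0.491, -0.588, -0.643]] [354.0, -193.2, 1562.1]
gauge_mid [(0.82, [548.0, 196.5, 86.2]), (0.64, [406.7, 242.9, 94.6])]
gauge_slot_top [(0.63, [407.6, 241.6, 116.2]), (0.54, [539.6, 192.8, 103.8]), (0.51, [375.4, 426.8, -0.5])]
gauge_front [(0.87, [527.2, 224.8, 95.4]), (0.7, [394.7, 201.7, 95.8])]
holder [(0
[... 584 characters left out ...]
8, [541.8, 196.4, 103.6])]
gauge_front [(0.9, [525.0, 222.4, 86.2]), (0.81, [390.0, 202.7, 98.7])]
holder [(0.58, [543.5, 192.1, -0.2])]
stand [(0.84, [490.1, -223.8, 1.8])]
hook_low [(0.64, [525.0, -196.3, 135.2])]
tip_low [(0.63, [532.0, -194.9, 145.4])]
keeper_low [(0.78, [525.8, -198.1, 141.5])]
offcut [(0.91, [723.5, 37.9, 2.7])]
glue [(0.68, [363.8, -22.6, 3.9])]
mallet [(0.75, [377.9, 429.4, -1.1])]
wrist 69.09344282980047 316.59601426198105 195.77595745686654 [[0.224, -0.974, -0.001], [-0.93, -0.214, 0.298], [-0.291, -0.066, -0.954]] [-624.9, -39.9, 381.0]
gauge_mid []
gauge_slot_top []
gauge_front []
holder []
stand []
hook_low []
tip_low []
keeper_low []
offcut []
glue []
mallet []
```

View pics/a_scene.png

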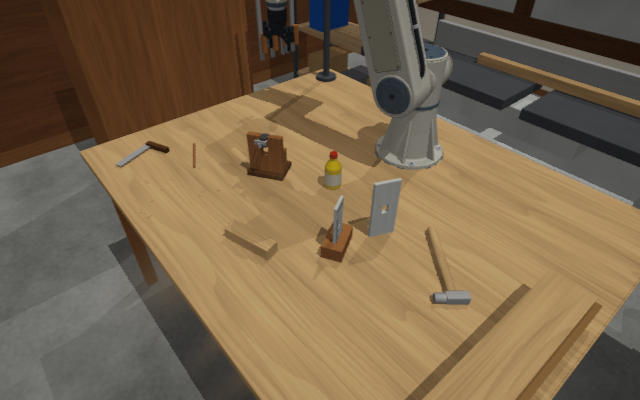

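View pics/a_side.png

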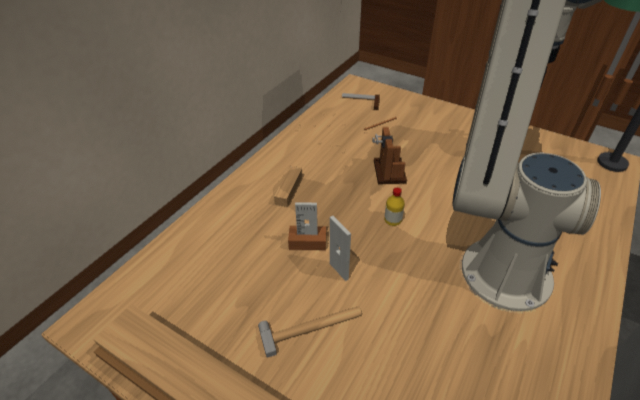

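```bash
python3 - <<'E'
import cv2,numpy as np
a=cv2.imread("pics/a_scene.png"); b=cv2.imread("pics/a_side.png")
E
```

```text
(no output)
```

The candidates for the gauge are the plate standing in the wooden holder (scene 338,220, side 306,218) and a plate standing free (scene 384,208, side 340,248). I'll check them in an enlarged crop and measure both from depth.

```bash
cat > h.py <<'E'
from rig import sense, optics, r, nets
import cv2,numpy as np
def cloud(f):
    d=f["range_z"]; h,w=d.shape; fo=h/2/np.tan(np.radians(f["fov_y"]/2))
    v,u=np.mgrid[:h,:w]
    P=np.stack([(u-f["cx"])/fo*d,(v-f["cy"])/fo*d,d],-1)
    X=(P-f["t"])@f["R"]   # R^T(P-t)
    X[d<=0]=np.nan
    return X
def proj(f,X):
    h=400; fo=h/2/np.tan(np.radians(f["fov_y"]/2))
    c=f["R"]@np.array(X,float)+f["t"]
    return c[0]/c[2]*fo+f["cx"],c[1]/c[2]*fo+f["cy"]
E
python3 - <<'E'
from h import *
F={n:optics.grab_frame(n) for n in ["scene","side"]}
boxes={"scene":[(300,170,420,270),(235,120,305,190)],"side":[(280,190,370,290),(360,115,420,190)]}
for i in (0,1):
    rows=[]
    for n in F:
        x0,y0,x1,y1=boxes[n][i]; c=F[n]["img"][y0:y1,x0:x1,::-1]
        rows.append(cv2.resize(c,(390,int(390*(y1-y0)/(x1-x0))),interpolation=cv2.INTER_CUBIC))
    H=max(x.shape[0] for x in rows); rows=[np.pad(x,((0,H-x.shape[0]),(0,0),(0,0))) for x in rows]
    cv2.imwrite(f"pics/crop{i}.png",np.hstack(rows))
for n in F:
    X=cloud(F[n])
    for nm,c,R,z0,z1 in [("gauge",(543,196),55,50,200),("big",(408,241),60,10,250),("holder",(543,196),75,36,46),("holderside",(543,196),75,8,36),("stand",(490,-222),90,30,170),("standtop",(490,-222),75,148,160)]:
        m=(np.hypot(X[...,0]-c[0],X[...,1]-c[1])<R)&(X[...,2]>z0)&(X[...,2]<z1)
        p=X[m]; 
        if len(p)<5: print(n,nm,len(p)); continue
        (cx,cy),(w,h),a=cv2.minAreaRect(p[:,:2].astype(np.float32))
        mu=p[:,:2].mean(0); w_,V=np.linalg.eigh(np.cov(p[:,:2].T))
        print(n,nm,len(p),"rect",np.round([cx,cy,w,h,a],1),"mean",mu.round(1),"PCAdir",np.degrees(np.arctan2(V[1,1],V[0,1])).round(1),"sd",np.sqrt(w_).round(1),"zmax",p[:,2].max().round(1))
for n in F:
    for k in ["gauge_mid","holder","stand"]:
        for d in nets.trace(k,n):
            ys,xs=np.where(d["mask"]); 
            p=cloud(F[n])[d["mask"]]; p=p[~np.isnan(p[:,0])]
            print(n,k,round(d["confidence"],2),(xs.min(),ys.min(),xs.max(),ys.max()),len(xs),p[:,2].max().round(1) if len(p) else None)
E
```

```text
scene gauge 323 rect [543.8 198.6  66.2   9.8  30.4] mean [549.8 204. ] PCAdir -152.5 sd [ 2.4 20. ] zmax 166.7
scene big 1345 rect [409.7 242.9  16.4  79.7  66. ] mean [413. 245.] PCAdir 156.1 sd [ 2.4 23.5] zmax 195.6
scene holder 506 rect [544.2 198.3 112.8  60.7  30.1] mean [551.2 206.2] PCAdir -157.1 sd [18.6 32.9] zmax 46.0
scene holderside 207 rect [545.  199.9 109.8  59.9  29.9] mean [571.6 224.8] PCAdir -175.6 sd [15.3 32.9] zmax 35.9
scene stand 1235 rect [ 489.7 -209.1   85.8  128.9   58.4] mean [ 493.9 -209.4] PCAdir 129.0 sd [13.3 36.8] zmax 158.6
scene standtop 223 rect [ 505.7 -208.    66.5  119.6   31.3] mean [ 497.8 -212.2] PCAdir 124.2 sd [16.  31.2] zmax 158.6
side gauge 622 rect [543.2 196.   60.2  16.6  31.3] mean [542. 198.] PCAdir -149.5 sd [ 2.5 17.6] zmax 168.8
side big 984 rect [408.6 241.4  14.8  78.7  69. ] mean [405.1 245.6] PCAdir 158.9 sd [ 2.6 24. ] zmax 196.2
side holder 447 rect [543.2 196.9 108.5  67.6  30.5] mean [539.4 203.1] PCAdir -149.9 sd [16.9 35. ] zmax 45.9
side holderside 231 rect [542.8 221.4 128.9  50.7   5.6] mean [529.6 221. ] PCAdir -
[... 373 characters left out ...]
d 0.57 (np.int64(369), np.int64(178), np.int64(401), np.int64(236)) 1423 195.6
scene holder 0.75 (np.int64(321), np.int64(223), np.int64(352), np.int64(261)) 759 64.2
scene stand 0.89 (np.int64(247), np.int64(131), np.int64(291), np.int64(179)) 1662 158.6
scene stand 0.18 (np.int64(428), np.int64(227), np.int64(470), np.int64(304)) 1124 29.8
side gauge_mid 0.67 (np.int64(295), np.int64(202), np.int64(317), np.int64(234)) 657 168.8
side gauge_mid 0.6 (np.int64(330), np.int64(216), np.int64(350), np.int64(280)) 1016 196.2
side holder 0.83 (np.int64(288), np.int64(226), np.int64(326), np.int64(250)) 711 48.6
side stand 0.85 (np.int64(372), np.int64(127), np.int64(406), np.int64(183)) 1216 160.4
```

```bash
ls pics
```

```text
a_scene.png
a_side.png
a_wrist.png
crop0.png
crop1.png
```

View pics/crop0.png

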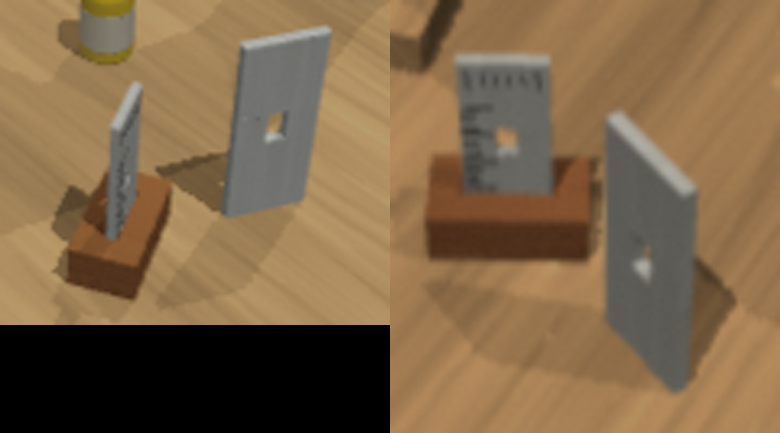

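View pics/crop1.png

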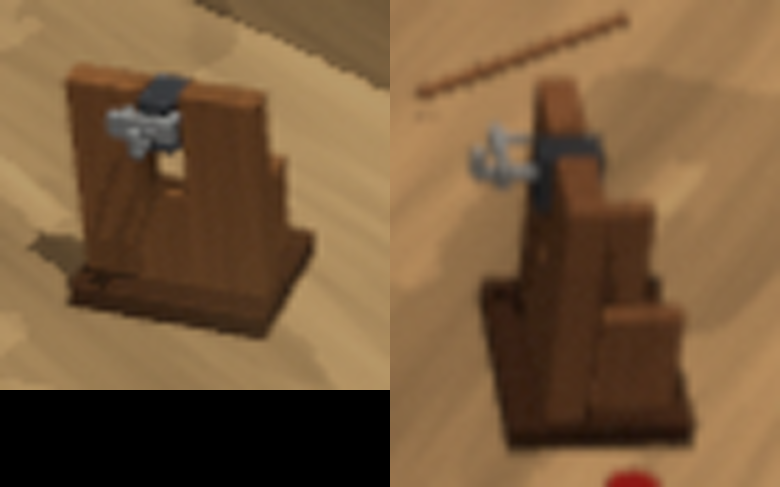

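The plate in the holder (scene 338,220, side 306,218) has the black scale and its top is at about 165 mm. The free-standing plate (scene 384,208) is 80 wide and about 195 high, so it is the larger look-alike. The job's gauge is the one in the holder, with its scale facing the side camera. The hook and dark block sit near the board's top (scene 265,143, side 380,140). Next I take a closer look at the stand from above with the wrist camera.

```bash
cat > mv.py <<'E'
import sys,numpy as np
from scipy.spatial.transform import Rotation as Ro
from rig import sense
def plan(pos,yawdeg,s=None):
    s=s or sense()
    R0=Ro.from_euler('xyz',s["tcp_rot"]).as_matrix()
    R1=Ro.from_euler('xyz',[np.pi,0,np.radians(yawdeg)]).as_matrix()
    d=R0.T@(np.array(pos)-s["eef_pos"])/400
    t=np.degrees(Ro.from_matrix(R0.T@R1).as_rotvec())/60
    print("pos",s["eef_pos"].round(2),"yaw",np.degrees(s["tcp_rot"][2]).round(2),"F",s["contact_force"].round(2),"clk",round(s["clock"],2))
    print("inc",d.round(4).tolist(),t.round(4).tolist(),"dist",np.linalg.norm(d*400).round(1))
if __name__=="__main__":
    a=list(map(float,sys.argv[1:])); plan(a[:3],a[3])
E
python3 mv.py 320 -410 300 13; python3 mv.py 500 -210 300 13
```

```text
pos [ 140.52 -609.01  253.3 ] yaw 12.99 F [-0.14  0.35  0.3 ] clk 2.2
inc [0.5491, -0.3839, -0.1168] [0.0, 0.0, -0.0001] dist 272.0
pos [ 140.52 -609.01  253.3 ] yaw 12.99 F [-0.14  0.35  0.3 ] clk 2.2
inc [1.1, -0.7699, -0.1168] [0.0, 0.0, -0.0001] dist 539.1
```

Request:
carry_out:
  increments:
    - [[0.55, -0.385, -0.117, 0, 0, 0], [0.55, -0.385, -0.117, 0, 0, 0], [0.55, -0.385, -0.117, 0, 0, 0], [0.55, -0.385, -0.117, 0, 0, 0], [0.55, -0.385, -0.117, 0, 0, 0]]

```text
clock: 2.62
eef_pos: [278.7, -455.0, 289.4]
tcp_rot: [3.141, -0.0, 0.226]
contact_force: [0.7, -0.5, 0.1]
opening: 0.998
```

Request:
carry_out:
  increments:
    - [[0.7, -0.45, -0.02, 0, 0, 0], [0.7, -0.45, -0.02, 0, 0, 0], [0.7, -0.45, -0.02, 0, 0, 0], [0.7, -0.45, -0.02, 0, 0, 0], [0.7, -0.45, -0.02, 0, 0, 0]]

```text
clock: 3.03
eef_pos: [424.4, -305.7, 294.5]
tcp_rot: [3.141, -0.0, 0.227]
contact_force: [1.3, -0.2, 0.1]
opening: 1.003
```

```bash
python3 mv.py 500 -210 300 13
```

```text
pos [ 424.41 -305.7   294.48] yaw 12.99 F [ 1.26 -0.21  0.1 ] clk 3.03
inc [0.2379, -0.1906, -0.0138] [0.0006, -0.0005, -0.0002] dist 122.1
```

Request:
carry_out:
  increments:
    - [[0.238, -0.19, -0.014, 0, 0, 0], [0.238, -0.19, -0.014, 0, 0, 0], [0.238, -0.19, -0.014, 0, 0, 0], [0.238, -0.19, -0.014, 0, 0, 0], [0.238, -0.19, -0.014, 0, 0, 0]]

```text
clock: 3.45
eef_pos: [500.0, -210.3, 299.7]
tcp_rot: [3.141, -0.0, 0.231]
contact_force: [-0.3, -0.4, 0.6]
opening: 0.999
```

```bash
python3 - <<'E'
from h import *
s=sense(); print(s["eef_pos"],s["qvel"].round(3))
f=optics.grab_frame("wrist"); cv2.imwrite("pics/w1.png",f["img"][:,:,::-1])
np.savez("w1.npz",**{k:f[k] for k in f})
F={n:optics.grab_frame(n) for n in ["scene","side"]}
for n in F: np.savez(f"{n}1.npz",**F[n])
for k in ["stand","hook_low","tip_low","keeper_low"]:
    print(k,[(round(d["confidence"],2),np.round(d["point"],1).tolist()) for d in nets.tip_of(k,"wrist")])
E
```

```text
[ 500.00292448 -210.2628636   299.69883546] [-0.053 -0.007  0.017 -0.013  0.003 -0.019]
stand [(0.59, [489.5, -224.1, 1.9])]
hook_low [(0.68, [522.9, -195.2, 128.6])]
tip_low [(0.65, [534.6, -192.4, 147.5])]
keeper_low [(0.61, [525.7, -194.7, 145.6])]
```

View pics/w1.png

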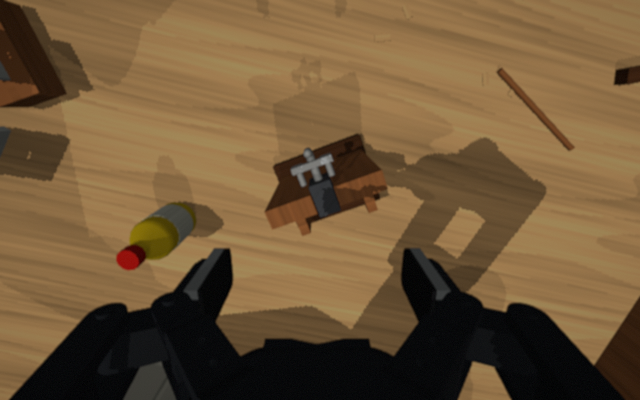

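The wrist view shows the board's top edge running from (268,215) to (385,190), the dark block at (325,197), the keeper bar at (313,172) and the hook tip at (309,155). I'll fit the board and hook from the depth data.

```bash
python3 - <<'E'
from h import *
f=dict(np.load("w1.npz")); X=cloud(f)
c=np.array([505,-210]); m=(np.hypot(X[...,0]-c[0],X[...,1]-c[1])<85)
img=f["img"].astype(int)
z=X[...,2]
def rect(p):
    (cx,cy),(w,h),a=cv2.minAreaRect(p[:,:2].astype(np.float32)); return np.round([cx,cy,w,h,a],1)
wood=(img[...,0]-img[...,2]>20)
gray=(abs(img[...,0]-img[...,2])<=20)
top=m&(z>150)&(z<158)&wood
print("boardtop",top.sum(),rect(X[top]),X[top].mean(0).round(1), np.median(z[top]))
p=X[top][:,:2]; q=p[np.hypot(*(p-p.mean(0)).T)<60]
w,V=np.linalg.eigh(np.cov(q.T)); print(np.degrees(np.arctan2(V[1,1],V[0,1])),np.sqrt(w))
steel=m&(z>130)&gray
print("steel",steel.sum(),rect(X[steel]),np.percentile(z[steel],[0,5,25,50,75,95,100]).round(1))
x0,y0,x1,y1=255,125,400,245
cr=cv2.resize(f["img"][y0:y1,x0:x1,::-1],None,fx=5.3,fy=4.9,interpolation=cv2.INTER_CUBIC); cv2.imwrite("pics/w1c.png",cr)
np.set_printoptions(linewidth=250)
print(z[145:220:3,290:342:3].round(0).astype(int))
for n in ["scene","side","wrist"]:
    g=f if n=="wrist" else dict(np.load(f"{n}1.npz")); Y=cloud(g)
    # front plane
    for ang in [33]:
        mm=(np.hypot(Y[...,0]-490,Y[...,1]+222)<75)&(Y[...,2]>45)&(Y[...,2]<120)
        P=Y[mm]; best=None
        rng=np.random.default_rng(0)
        for _ in range(400):
            a,b=P[rng.choice(len(P),2,False),:2]
            d=b-a; L=np.linalg.norm(d)
            if L<15: continue
            nn=np.array([d[1],-d[0]])/L; r_=abs((P[:,:2]-a)@nn); k=(r_<1.5).sum()
            if best is None or k>best[0]: best=(k,r_<1.5)
        Q=P[best[1]][:,:2]; w,V=np.linalg.eigh(np.cov(Q.T)); nn=V[:,0]; nn=nn if nn[0]>0 else -nn
        print(n,len(P),best[0],"normal",np.degrees(np.arctan2(nn[1],nn[0])).round(2),"off",(Q.mean(0)@nn).round(2),"ctr off", (np.array([490,-222])@nn).round(2),"span",np.percentile(Q@np.array([-nn[1],nn[0]]),[0,1,99,100]).round(1))
E
```

```text
boardtop 2118 [ 507.  -209.3   61.9  120.1   33.7] [ 491.5 -221.5  155. ] 155.09042013165117
123.67577782140354 [ 6.40492997 37.86075511]
steel 45923 [ 503.2 -209.3  146.6   62.1   89.3] [130.2 303.3 345.2 357.1 365.7 374.  378.7]
[[  1   1   0   1   1   2   1   2   3  -1   0   3  12  17  18  20  17  18]
 [  1   0   1   0   2 141 147   0   1   9  17  20  18  20  19  19  19  20]
 [  1  -1   1   1   1 153 154 149  18  20  18  19  20  19  19  19  19  19]
 [  2   2  -1   1  13 153 153 151  19  20  19  19 145 153  20  19  19  18]
 [  3   9  16  19  20  19 142 142 139  21 150 155 155 154  19  19  22  30]
 [ 18  18  19  19  19  19 142 142 154 156 156 155 155 155 156  32  40  49]
 [ 18  20  20  21 141 152 156 156 155 155 154 154 151 151  46  53  60  67]
 [ 19 145 151 154 156 156 154 155 156 140  38  45 149 151  65  71  77  84]
 [ 19 156 155 155 155 155 154 142 143 141  56  63  68 151 150  85  93  98]
 [ 21 154 154 155  34  41  49  55 142 142  74  80 121 151 151 102 107 111]
 [ 24  33  38 150 149  59  67  71 141 144 140 130 134 151 110 114 120 124]
 [ 44  51  57 150 151  77  81 123 141 142 14
[... 570 characters left out ...]
155 155 155 155 155 153 153 152 153 152 153 153 153 149 155]
 [156 156 154 156 155 156 155 156 151 153 154 154 154 153 152 152 153  18]
 [155 155 155 155 156 155 155 155 155 154 154 154 153 154 154 154 153  20]
 [156 155 156 156 155 155 155 155 156  18 153 154 153 153 153 153  19  18]
 [156 155 155 156 156 155 156 155 155  19 154 153 154  19  20  18   1   1]
 [155 155 156 155 155 156  52  24  19  20  19  20  17   1   2   1   0   2]]
scene 647 271 normal 34.1 off 293.73 ctr off 281.26 span [-515.7 -513.6 -396.2 -395.4]
side 401 109 normal 33.78 off 294.82 ctr off 283.83 span [-518.5 -517.2 -396.4 -396.4]
wrist 1409 1041 normal 33.69 off 295.23 ctr off 284.55 span [-515.3 -514.5 -396.5 -395.5]
```

View pics/w1c.png

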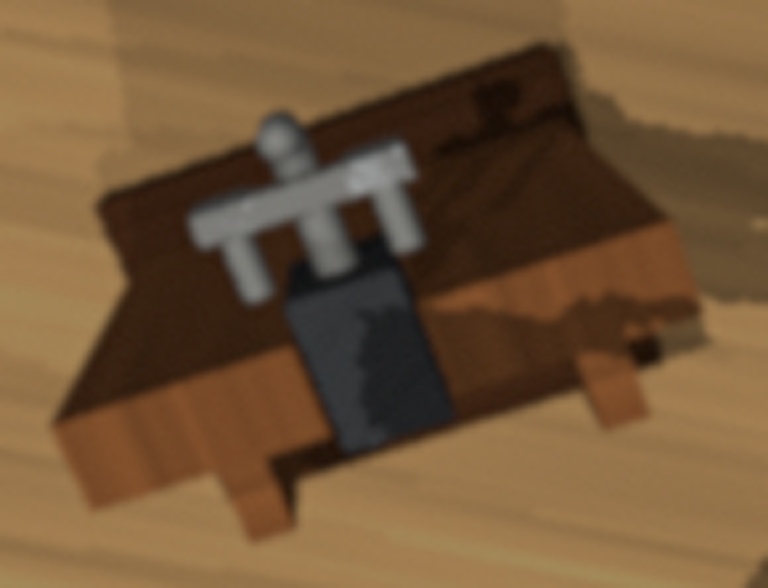

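```bash
python3 - <<'E'
from h import *
a=np.radians(33.75); n=np.array([np.cos(a),np.sin(a)]); l=np.array([-n[1],n[0]])
for nm in ["w1","scene1","side1"]:
    f=dict(np.load(nm+".npz")); X=cloud(f); P=X.reshape(-1,3); P=P[~np.isnan(P[:,0])]
    N=P[:,:2]@n; L=P[:,:2]@l; z=P[:,2]
    for lab,m in [("tip",(N>328)&(N<345)&(abs(L+456)<8)&(z>146)&(z<165)),
                  ("keeper",(N>315)&(N<326.5)&(abs(L+456)<30)&(z>146)&(z<165)),
                  ("rod",(N>302)&(N<316)&(abs(L+456)<6)&(z>125)&(z<150)),
                  ("block",(N>280)&(N<303)&(abs(L+456)<22)&(z>125)&(z<165)),
                  ("board",(N>276)&(N<296)&(abs(L+456)<65)&(abs(L+456)>22)&(z>150)&(z<160))]:
        if m.sum()<4: print(nm,lab,m.sum()); continue
        q=lambda v:np.percentile(v[m],[2,50,98]).round(1)
        print(nm,lab,m.sum(),"N",q(N)-284.9,"L",q(L),"z",q(z))
E
```

```text
w1 tip 62 N [44.7 48.6 51.6] L [-459.5 -456.2 -452.5] z [146.7 152.7 155. ]
w1 keeper 364 N [30.6 37.1 40. ] L [-475.  -456.1 -436.8] z [148.1 154.8 156.4]
w1 rod 145 N [17.6 21.9 30.6] L [-461.2 -456.2 -450.2] z [131.2 141.4 148.8]
w1 block 1109 N [-4.4  7.4 17.9] L [-477.1 -456.5 -435. ] z [128.4 153.1 156.1]
w1 board 1564 N [-8.5  1.4 10. ] L [-514.2 -479.4 -397.3] z [151.5 155.1 156.6]
scene1 tip 8 N [45.3 51.7 55. ] L [-461.7 -454.  -450.5] z [146.7 151.7 154.4]
scene1 keeper 24 N [32.  38.7 41.3] L [-474.6 -454.  -435. ] z [147.1 152.6 156.1]
scene1 rod 4 N [17.2 17.8 20.7] L [-457.  -454.6 -453.4] z [144.4 146.1 147.4]
scene1 block 83 N [-4.5  9.8 17.3] L [-477.2 -454.2 -434.4] z [127.  151.6 155.5]
scene1 board 71 N [-7.8  1.2 10.7] L [-514.4 -428.6 -395.1] z [151.  153.7 156.9]
side1 tip 6 N [46.2 48.1 49.6] L [-457.9 -454.6 -452.3] z [147.4 151.4 153.9]
side1 keeper 23 N [31.2 37.9 41.2] L [-473.6 -452.2 -433. ] z [147.3 152.5 158.3]
side1 rod 4 N [17.6 18.5 19. ] L [-458.7 -455.6 -451.6] z [126.6 139.4 147.7]
side1 block 68 N [-4.1  9.4 17.6] L [-475.6 -450.4 -434.5] z [127.2 152.  156.6]
side1 board 90 N [-8.1  1.8 10.7] L [-517.2 -428.2 -393.5] z [150.7 154.9 158.7]
```

```bash
python3 mv.py 543 197 250 30.5
```

```text
pos [ 498.32 -212.88  299.66] yaw 12.89 F [-0.18  0.08  0.24] clk 3.8
inc [0.3375, -0.9739, 0.1241] [0.0, 0.0001, -0.2934] dist 415.3
```

Request:
carry_out:
  increments:
    - [[0.3375, -0.974, 0.12, 0, 0, -0.293], [0.3375, -0.974, 0.12, 0, 0, -0.293], [0.3375, -0.974, 0.12, 0, 0, -0.293], [0.3375, -0.974, 0.12, 0, 0, -0.293], [0.3375, -0.974, 0.12, 0, 0, -0.293]]

```text
clock: 4.22
eef_pos: [520.8, -5.2, 275.6]
tcp_rot: [3.141, -0.0, 0.532]
contact_force: [0.3, 0.1, 0.0]
opening: 0.999
```

```bash
python3 mv.py 543 197 250 30.5
```

```text
pos [520.77  -5.22 275.59] yaw 30.49 F [0.3  0.14 0.  ] clk 4.22
inc [0.3043, -0.4075, 0.064] [0.0003, -0.0004, -0.0002] dist 205.0
```

Request:
carry_out:
  increments:
    - [[0.304, -0.4075, 0.064, 0, 0, 0], [0.304, -0.4075, 0.064, 0, 0, 0], [0.304, -0.4075, 0.064, 0, 0, 0], [0.304, -0.4075, 0.064, 0, 0, 0], [0.304, -0.4075, 0.064, 0, 0, 0]]

```text
clock: 4.63
eef_pos: [542.9, 197.7, 249.8]
tcp_rot: [-3.142, -0.0, 0.533]
contact_force: [1.1, 0.2, -0.2]
opening: 1.002
```

Request:
carry_out:
  increments:
    - [[0, 0, 0, 0, 0, 0]]

```text
clock: 4.72
eef_pos: [543.1, 201.1, 249.1]
tcp_rot: [-3.14, -0.001, 0.536]
contact_force: [-0.6, -0.5, -0.1]
opening: 1.002
```

```bash
python3 mv.py 543 197 250 30.5; python3 - <<'E'
from h import *
f=optics.grab_frame("wrist"); cv2.imwrite("pics/w2.png",f["img"][:,:,::-1]); np.savez("w2.npz",**f)
X=cloud(f);P=X.reshape(-1,3); P=P[~np.isnan(P[:,0])]
m=(np.hypot(P[:,0]-543,P[:,1]-197)<60)
top=P[m&(P[:,2]>155)&(P[:,2]<175)]
def rect(p):
    (cx,cy),(w,h),a=cv2.minAreaRect(p[:,:2].astype(np.float32)); return np.round([cx,cy,w,h,a],1)
print(len(top),rect(top),top.mean(0),np.median(top[:,2]))
w,V=np.linalg.eigh(np.cov(top[:,:2].T)); print(np.degrees(np.arctan2(V[1,1],V[0,1])),np.sqrt(w))
h=P[m&(P[:,2]>37)&(P[:,2]<47)]; print("holder",rect(h),np.median(h[:,2]))
E
```

```text
pos [543.11 201.09 249.12] yaw 30.7 F [-0.61 -0.46 -0.05] clk 4.72
inc [-0.0055, 0.0087, -0.0022] [-0.0018, -0.001, 0.0034] dist 4.2
828 [542.5 196.2  60.7   8.3  30.1] [544.52356123 197.16459216 164.84780809] 165.0995818054468
-149.80239546880884 [ 2.33148654 18.15383895]
holder [542.6 196.  110.5  60.1  30.1] 43.13919909076985
```

View pics/w2.png

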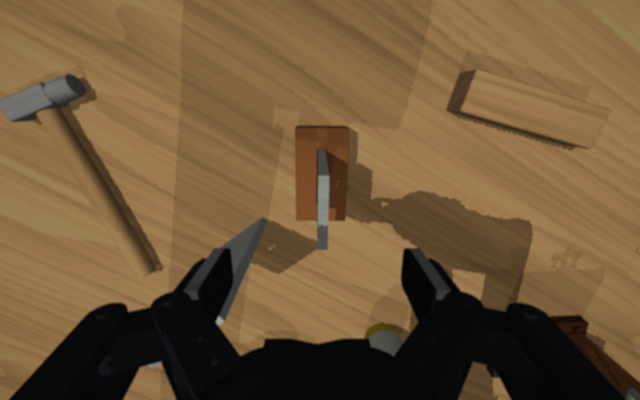

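The wrist view shows the plate edge-on at (322,195) in the holder, the offcut at (535,105), the mallet at (80,160) and the larger plate at (240,265), clear of the fingers. I'll align with the plate and descend.

```bash
python3 mv.py 542.5 196.2 200 30.15
```

```text
pos [542.79 198.45 249.32] yaw 30.74 F [ 0.59 -0.92  0.11] clk 4.77
inc [-0.0035, 0.0045, 0.1233] [-0.0006, 0.0003, 0.0098] dist 49.4
```

Request:
carry_out:
  increments:
    - [[-0.002, 0.002, 0.05, 0, 0, 0.006], [-0.002, 0.002, 0.1, 0, 0, 0.006], [-0.002, 0.002, 0.125, 0, 0, 0.006], [-0.002, 0.002, 0.125, 0, 0, 0.006], [-0.002, 0.002, 0.125, 0, 0, 0.006]]

```text
clock: 5.18
eef_pos: [542.5, 193.9, 200.0]
tcp_rot: [-3.142, 0.001, 0.526]
contact_force: [-1.5, 0.2, 0.1]
opening: 0.996
```

```bash
python3 mv.py 542.5 196.2 152 30.15
```

```text
pos [542.5  193.86 200.  ] yaw 30.15 F [-1.49  0.15  0.07] clk 5.18
inc [0.003, -0.0051, 0.12] [-0.0, 0.001, -0.0001] dist 48.1
```

Request:
carry_out:
  increments:
    - [[0, 0, 0, 0, 0, 0], [0, 0, 0, 0, 0, 0], [0, 0, 0, 0, 0, 0]]

```text
clock: 5.43
eef_pos: [543.1, 194.9, 201.0]
tcp_rot: [3.141, -0.002, 0.527]
contact_force: [0.5, -0.7, -0.4]
opening: 0.999
```

```bash
python3 mv.py 542.5 196.2 152 30.15;python3 -c "
from rig import sense;print(sense()['qvel'])"
```

```text
pos [543.1  194.91 201.01] yaw 30.2 F [ 0.55 -0.74 -0.36] clk 5.43
inc [0.0001, -0.0036, 0.1225] [0.0003, -0.0015, 0.0008] dist 49.0
[ 0.00278916  0.00205507  0.00312027  0.00076896 -0.00400988  0.0004084 ]
```

Request:
carry_out:
  increments:
    - [[0, -0.003, 0.05, 0, 0, 0], [0, -0.003, 0.09, 0, 0, 0], [0, -0.003, 0.122, 0, 0, 0], [0, -0.003, 0.122, 0, 0, 0], [0, -0.003, 0.122, 0, 0, 0]]

```text
clock: 5.85
eef_pos: [541.8, 196.0, 151.3]
tcp_rot: [-3.141, 0.001, 0.527]
contact_force: [-0.5, 0.3, 0.6]
opening: 0.997
```

Request:
carry_out:
  increments:
    - [[0, 0, 0, 0, 0, 0], [0, 0, 0, 0, 0, 0], [0, 0, 0, 0, 0, 0], [0, 0, 0, 0, 0, 0], [0, 0, 0, 0, 0, 0]]
  hand: 0.7
  squeeze: 60

```text
clock: 6.27
eef_pos: [542.1, 196.1, 151.6]
tcp_rot: [3.141, -0.001, 0.527]
contact_force: [0.7, -0.3, 0.5]
opening: 0.308
```

```bash
python3 mv.py 542.5 196.2 152 30.15
```

```text
pos [542.13 196.06 151.64] yaw 30.21 F [ 0.66 -0.34  0.49] clk 6.27
inc [0.001, 0.0002, -0.0009] [0.0001, -0.0007, 0.0011] dist 0.5
```

Request:
carry_out:
  increments:
    - [[0, 0, 0, 0, 0, 0], [0, 0, 0, 0, 0, 0], [0, 0, 0, 0, 0, 0], [0, 0, 0, 0, 0, 0], [0, 0, 0, 0, 0, 0]]
  hand: 1
  squeeze: 70

```text
clock: 6.68
eef_pos: [542.2, 196.0, 151.5]
tcp_rot: [3.141, -0.001, 0.527]
contact_force: [-0.2, -0.3, 3.2]
opening: 0.082
```

```bash
python3 - <<'E'
from h import *
print(sense())
f=optics.grab_frame("wrist"); cv2.imwrite("pics/w3.png",f["img"][:,:,::-1])
E
```

```text
{'clock': 6.6833, 'qpos': array([ 3.44371118e-01,  3.95127474e-01,  1.82691673e+00, -3.24260441e-05,
        9.18956502e-01,  1.38784625e+00]), 'qvel': array([-8.10698481e-04, -1.63714793e-03,  3.62374230e-04,  9.54851625e-05,
        6.63998761e-04, -1.62686296e-03]), 'joint_efforts': array([ 1.75986830e-01, -5.53805280e+01, -2.71095031e+01,  1.12405596e-01,
       -4.55914973e-02,  2.19314723e-03]), 'eef_pos': array([542.18215441, 196.04524008, 151.4653954 ]), 'tcp_rot': array([ 3.14145960e+00, -5.77380702e-04,  5.27340898e-01]), 'contact_force': array([-0.15016475, -0.30985476,  3.21139542]), 'wrist_torque': array([-0.11405588,  0.10403842,  0.02590925]), 'opening': 0.08153246341890086}
```

View pics/w3.png

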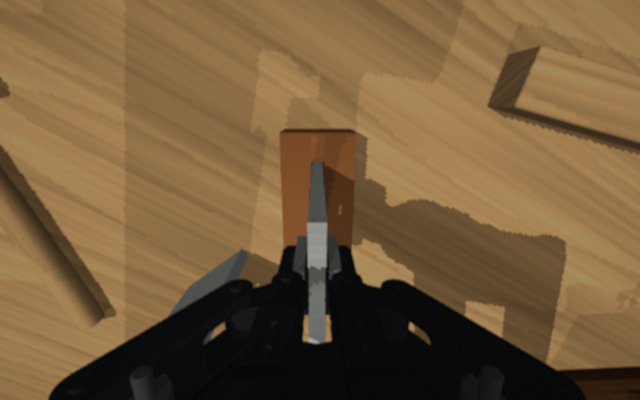

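The plate is gripped between the pads (318,240), square and centred. Lifting straight up.

Request:
carry_out:
  increments:
    - [[0, 0, -0.02, 0, 0, 0], [0, 0, -0.07, 0, 0, 0], [0, 0, -0.13, 0, 0, 0], [0, 0, -0.19, 0, 0, 0], [0, 0, -0.24, 0, 0, 0]]

```text
clock: 7.15
eef_pos: [541.6, 195.9, 248.7]
tcp_rot: [-3.141, 0.0, 0.527]
contact_force: [0.2, -0.8, -0.4]
opening: 0.08
```

Request:
carry_out:
  increments:
    - [[0, 0, -0.07, 0, 0, 0], [0, 0, -0.13, 0, 0, 0], [0, 0, -0.18, 0, 0, 0], [0, 0, -0.2, 0, 0, 0], [0, 0, -0.2, 0, 0, 0]]

```text
clock: 7.57
eef_pos: [542.5, 196.2, 329.1]
tcp_rot: [3.141, -0.003, 0.527]
contact_force: [0.5, -0.5, -1.3]
opening: 0.081
```

```bash
cat > st.py <<'E'
# stand-frame helpers: target given as plate N-offset (mm outward from board centre), lateral, TCP z
import sys,numpy as np
from mv import plan
a=np.radians(33.75); n=np.array([np.cos(a),np.sin(a)]); l=np.array([-n[1],n[0]])
def pos(N,L,z): return list(n*(284.9+N)+l*(-456.0+L))+[z]
def where(p): return np.array([p[:2]@n-284.9,p[:2]@l+456.0,p[2]])
if __name__=="__main__":
    N,L,z=map(float,sys.argv[1:4]); p=pos(N,L,z); print(np.round(p,1)); plan(p,33.75-90)
E
python3 st.py 90 0 335
```

```text
[ 565.1 -170.9  335. ]
pos [542.5  196.21 329.1 ] yaw 30.21 F [ 0.46 -0.48 -1.31] clk 7.57
inc [-0.413, 0.8214, -0.0156] [-0.0018, -0.0027, 1.4411] dist 367.8
```

Request:
carry_out:
  increments:
    - [[-0.02, 0.04, 0, 0, 0, 0.1], [-0.06, 0.11, 0, 0, 0, 0.22], [-0.1, 0.19, 0, 0, 0, 0.34], [-0.14, 0.27, 0, 0, 0, 0.46], [-0.18, 0.35, 0, 0, 0, 0.575]]

```text
clock: 7.98
eef_pos: [549.0, 37.4, 325.2]
tcp_rot: [3.141, 0.003, -0.08]
contact_force: [0.6, -0.0, -1.8]
opening: 0.08
```

```bash
python3 st.py 90 0 335
```

```text
[ 565.1 -170.9  335. ]
pos [549.03  37.4  325.15] yaw -4.6 F [ 0.59 -0.04 -1.77] clk 7.98
inc [0.0816, 0.5158, -0.0247] [0.0016, 0.0025, 0.8609] dist 209.1
```

Request:
carry_out:
  increments:
    - [[0.016, 0.1, -0.005, 0, 0, 0.117], [0.03, 0.18, -0.01, 0, 0, 0.235], [0.04, 0.25, -0.01, 0, 0, 0.35], [0.05, 0.31, -0.015, 0, 0, 0.465], [0.06, 0.36, -0.015, 0, 0, 0.58]]

```text
clock: 8.4
eef_pos: [562.4, -108.5, 331.3]
tcp_rot: [3.14, 0.002, -0.689]
contact_force: [1.1, 0.3, -1.0]
opening: 0.081
```

```bash
python3 st.py 90 0 335
```

```text
[ 565.1 -170.9  335. ]
pos [ 562.39 -108.53  331.35] yaw -39.49 F [ 1.14  0.27 -0.99] clk 8.4
inc [0.1042, 0.116, -0.0092] [0.0018, 0.002, 0.2793] dist 62.5
```

Request:
carry_out:
  increments:
    - [[0.04, 0.05, -0.005, 0, 0, 0.11], [0.08, 0.09, -0.009, 0, 0, 0.2], [0.1, 0.11, -0.009, 0, 0, 0.26], [0.104, 0.116, -0.009, 0, 0, 0.279], [0.104, 0.116, -0.009, 0, 0, 0.279]]

```text
clock: 8.82
eef_pos: [565.5, -169.2, 335.0]
tcp_rot: [3.14, 0.002, -0.975]
contact_force: [-0.2, 1.3, -1.9]
opening: 0.083
```

Request:
carry_out:
  increments:
    - [[0, 0, 0, 0, 0, 0], [0, 0, 0, 0, 0, 0], [0, 0, 0, 0, 0, 0], [0, 0, 0, 0, 0, 0]]

```text
clock: 9.15
eef_pos: [566.4, -168.1, 336.7]
tcp_rot: [-3.141, 0.0, -0.973]
contact_force: [0.9, -0.1, -1.6]
opening: 0.082
```

```bash
python3 st.py 48 0 310;  python3 - <<'E'
from h import *
from st import *
for nm in ["scene","side","wrist"]:
    f=optics.grab_frame(nm); cv2.imwrite(f"pics/b_{nm}.png",f["img"][:,:,::-1]); np.savez(f"b_{nm}.npz",**f)
    P=cloud(f).reshape(-1,3);P=P[~np.isnan(P[:,0])]
    N=P[:,:2]@n-284.9; L=P[:,:2]@l+456; z=P[:,2]
    m=(abs(N-90)<25)&(abs(L)<40)&(z>185)&(z<290)
    if m.sum()<10: print(nm,m.sum()); continue
    q=lambda v:np.percentile(v[m],[1,10,50,90,99]).round(1)
    print(nm,m.sum(),"N",q(N),"L",q(L),"z",q(z), "fit",np.polyfit(L[m],N[m],1).round(3))
print(sense()["eef_pos"],where(sense()["eef_pos"]))
E
```

```text
[ 530.1 -194.2  310. ]
pos [ 566.37 -168.06  336.75] yaw -55.73 F [ 0.89 -0.14 -1.58] clk 9.15
inc [0.003, 0.1117, 0.0669] [-0.0001, 0.0001, 0.0087] dist 52.1
scene 519 N [ 89.6  94.3  97.1  99.7 101.4] L [-27.9 -21.9   3.6  29.3  32.4] z [201.3 209.1 245.1 281.6 289.3] fit [-2.1000e-02  9.7004e+01]
side 128 N [88.6 90.  95.8 97.  97.6] L [-30.3 -21.4  24.1  30.8  34.4] z [199.  208.6 247.  280.4 286.8] fit [-8.2000e-02  9.5598e+01]
wrist 295 N [88.  88.7 91.7 95.2 96.2] L [-30.1 -30.  -29.8 -29.6 -28.7] z [203.4 217.1 259.4 285.  289.8] fit [  2.41  163.732]
[ 566.42317086 -168.46401049  336.87858929] [ 92.47006471   1.23944149 336.87858929]
```

View pics/b_wrist.png

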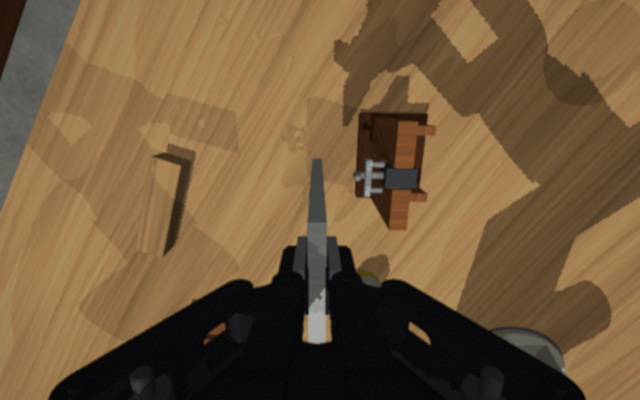

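View pics/b_scene.png

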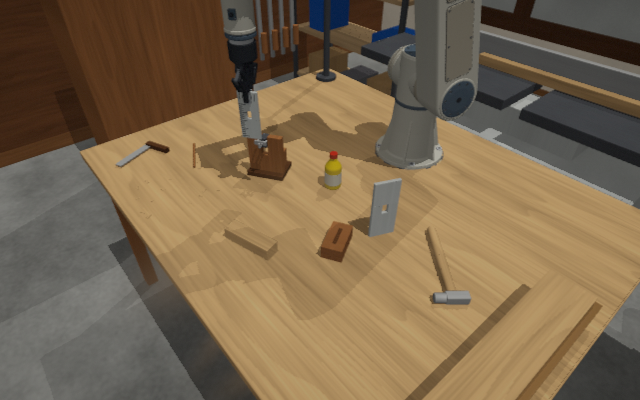

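The plate hangs square in the grip with its scale facing outward, away from the stand (scene 250,125). The hook is at (360,175) in the wrist view. Next I place the plate's bottom edge above the upturned tip to feel for its height.

Request:
carry_out:
  increments:
    - [[0, 0.03, 0.02, 0, 0, 0.005], [0.001, 0.06, 0.04, 0, 0, 0.009], [0.001, 0.09, 0.06, 0, 0, 0.009], [0.002, 0.11, 0.08, 0, 0, 0.009], [0.002, 0.11, 0.085, 0, 0, 0.009]]

```text
clock: 9.72
eef_pos: [528.2, -195.0, 301.0]
tcp_rot: [3.14, 0.002, -0.985]
contact_force: [0.4, 0.5, -1.9]
opening: 0.084
```

Request:
carry_out:
  increments:
    - [[0, 0, 0, 0, 0, 0], [0, 0, 0, 0, 0, 0], [0, 0, 0, 0, 0, 0], [0, 0, 0, 0, 0, 0]]

```text
clock: 10.05
eef_pos: [531.0, -194.1, 303.2]
tcp_rot: [-3.141, -0.001, -0.983]
contact_force: [0.1, -0.0, -2.3]
opening: 0.079
```

```bash
python3 st.py 48 0.7 296;  python3 - <<'E'
from h import *
from st import *
f=optics.grab_frame("wrist"); cv2.imwrite(f"pics/c_wrist.png",f["img"][:,:,::-1])
f=optics.grab_frame("side"); cv2.imwrite("pics/c_side.png",cv2.resize(f["img"][40:200,320:480,::-1],None,fx=3.7,fy=3.7,interpolation=cv2.INTER_CUBIC))
print(where(sense()["eef_pos"]))
E
```

```text
[ 529.7 -193.6  296. ]
pos [ 530.98 -194.13  303.18] yaw -56.35 F [ 0.09 -0.01 -2.34] clk 10.05
inc [-0.0028, 0.0019, 0.018] [-0.0006, -0.0006, -0.0016] dist 7.3
[ 4.86145544e+01 -2.76651400e-01  3.03037038e+02]
```

View pics/c_wrist.png

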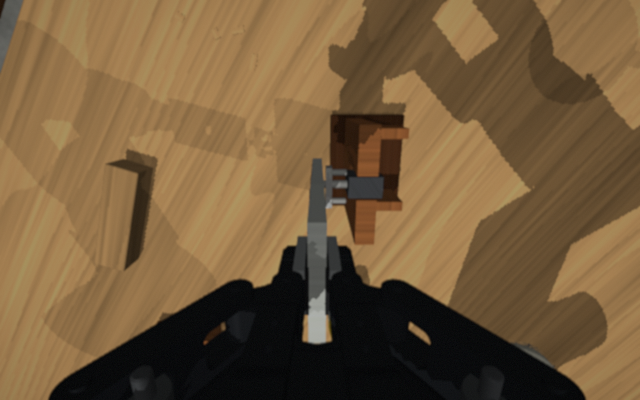

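View pics/c_side.png

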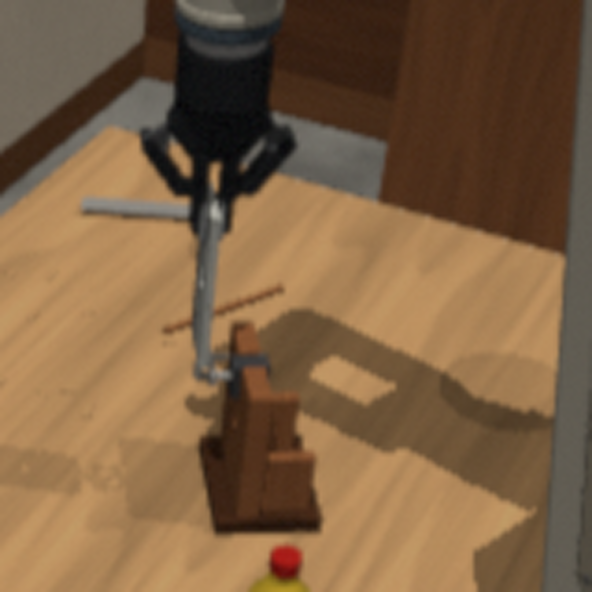

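Request:
carry_out:
  increments:
    - [[-0.001, 0.001, 0.005, 0, 0, 0], [-0.0025, 0.001, 0.01, 0, 0, 0], [-0.0025, 0.001, 0.015, 0, 0, 0], [-0.0025, 0.001, 0.018, 0, 0, 0], [-0.0025, 0.001, 0.018, 0, 0, 0]]

```text
clock: 10.57
eef_pos: [529.3, -193.5, 295.1]
tcp_rot: [3.141, 0.001, -0.984]
contact_force: [-0.6, -0.1, -1.8]
opening: 0.087
```

Request:
carry_out:
  increments:
    - [[0, 0, 0.0025, 0, 0, 0], [0, 0, 0.005, 0, 0, 0], [0, 0, 0.005, 0, 0, 0]]

```text
clock: 10.82
eef_pos: [529.4, -193.6, 293.4]
tcp_rot: [3.141, 0.0, -0.984]
contact_force: [0.5, 0.2, -1.4]
opening: 0.086
```

Request:
carry_out:
  increments:
    - [[0, 0, 0.0025, 0, 0, 0], [0, 0, 0.0025, 0, 0, 0], [0, 0, 0.0025, 0, 0, 0]]

```text
clock: 11.07
eef_pos: [529.5, -193.6, 292.5]
tcp_rot: [3.142, 0.0, -0.984]
contact_force: [0.1, 0.3, -1.5]
opening: 0.08
```

Request:
carry_out:
  increments:
    - [[0, 0, 0.0025, 0, 0, 0], [0, 0, 0.0025, 0, 0, 0], [0, 0, 0.0025, 0, 0, 0]]

```text
clock: 11.32
eef_pos: [529.5, -193.6, 291.5]
tcp_rot: [3.142, 0.0, -0.984]
contact_force: [-1.4, 0.3, -1.7]
opening: 0.081
```

Request:
carry_out:
  increments:
    - [[0, 0, 0.002, 0, 0, 0], [0, 0, 0.002, 0, 0, 0], [0, 0, 0.002, 0, 0, 0]]

```text
clock: 11.57
eef_pos: [529.5, -193.6, 290.7]
tcp_rot: [3.142, 0.0, -0.984]
contact_force: [-0.0, 0.3, -1.9]
opening: 0.084
```

Request:
carry_out:
  increments:
    - [[0, 0, 0.002, 0, 0, 0], [0, 0, 0.002, 0, 0, 0], [0, 0, 0.002, 0, 0, 0]]

```text
clock: 11.82
eef_pos: [529.6, -193.7, 290.1]
tcp_rot: [-3.141, -0.0, -0.984]
contact_force: [0.5, -0.3, -0.6]
opening: 0.085
```

Request:
carry_out:
  increments:
    - [[0, 0, 0.002, 0, 0, 0], [0, 0, 0.002, 0, 0, 0], [0, 0, 0.002, 0, 0, 0]]

```text
clock: 12.07
eef_pos: [529.7, -193.7, 289.7]
tcp_rot: [-3.141, -0.001, -0.984]
contact_force: [-0.2, -0.2, 5.2]
opening: 0.082
```

Contact comes at TCP z ≈ 290.1, where the force rises from about -1.8 to 5.2 N. That puts the tip top at z ≈ 152.6 and the rod axis at about 136.6, which agrees with the vision estimate of 137. The entry window is then TCP z ≈ 202, and home is about 188. Backing out and going down in front of the hook.

Request:
carry_out:
  increments:
    - [[0, 0, -0.012, 0, 0, 0], [0, -0.01, -0.015, 0, 0, 0], [0, -0.04, -0.015, 0, 0, 0], [0, -0.07, -0.015, 0, 0, 0], [0, -0.085, -0.015, 0, 0, 0]]

```text
clock: 12.48
eef_pos: [559.5, -173.7, 295.0]
tcp_rot: [-3.141, 0.0, -0.983]
contact_force: [0.2, -0.1, -1.1]
opening: 0.085
```

Request:
carry_out:
  increments:
    - [[0, 0, 0, 0, 0, 0], [0, 0, 0, 0, 0, 0]]

```text
clock: 12.65
eef_pos: [558.1, -174.3, 294.7]
tcp_rot: [3.141, 0.001, -0.983]
contact_force: [-0.9, 0.0, -2.0]
opening: 0.082
```

```bash
python3 st.py 80 0.6 202; python3 -c "
from st import *; from rig import sense; print(where(sense()['eef_pos']))"
```

```text
[ 556.4 -175.9  202. ]
pos [ 558.13 -174.25  294.68] yaw -56.3 F [-0.93  0.03 -2.04] clk 12.65
inc [0.0012, 0.0058, 0.2317] [0.0006, 0.0006, -0.0008] dist 92.7
[ 82.36064786   1.03128659 294.67955876]
```

Request:
carry_out:
  increments:
    - [[0.001, 0.001, 0.05, 0, 0, 0], [0.001, 0.002, 0.11, 0, 0, 0], [0.001, 0.002, 0.17, 0, 0, 0], [0.001, 0.002, 0.22, 0, 0, 0], [0.001, 0.002, 0.2315, 0, 0, 0]]

```text
clock: 13.07
eef_pos: [555.2, -175.1, 199.2]
tcp_rot: [3.138, 0.004, -0.984]
contact_force: [-1.8, -0.2, -2.7]
opening: 0.082
```

Request:
carry_out:
  increments:
    - [[0, 0, 0, 0, 0, 0], [0, 0, 0, 0, 0, 0], [0, 0, 0, 0, 0, 0], [0, 0, 0, 0, 0, 0]]

```text
clock: 13.4
eef_pos: [558.2, -175.9, 204.1]
tcp_rot: [-3.14, -0.002, -0.984]
contact_force: [0.5, 0.4, -1.9]
opening: 0.086
```

```bash
python3 st.py 58 0.6 202; python3 - <<'E'
from h import *
from st import *
print(where(sense()['eef_pos']))
for nm in ["side","scene"]:
    f=optics.grab_frame(nm); x,y=(320,60) if nm=="side" else (190,70)
    cv2.imwrite(f"pics/d_{nm}.png",cv2.resize(f["img"][y:y+130,x:x+130,::-1],None,fx=4.5,fy=4.5,interpolation=cv2.INTER_CUBIC))
f=optics.grab_frame("wrist"); cv2.imwrite(f"pics/d_wrist.png",f["img"][:,:,::-1])
E
```

```text
[ 538.1 -188.1  202. ]
pos [ 558.2  -175.9   204.07] yaw -56.37 F [ 0.54  0.4  -1.91] clk 13.4
inc [-0.0023, 0.0588, 0.0051] [-0.0014, -0.0018, -0.0019] dist 23.6
[ 81.50672499  -0.37466568 204.07331205]
```

View pics/d_scene.png

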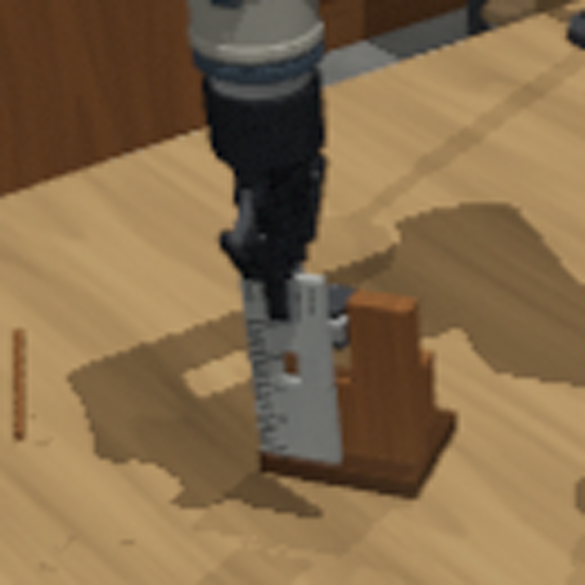

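View pics/d_wrist.png

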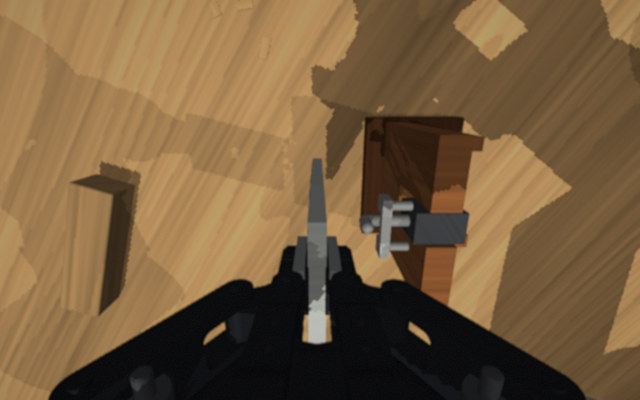

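Request:
carry_out:
  increments:
    - [[0, 0, 0, 0, 0, 0], [0, 0, 0, 0, 0, 0], [0, 0, 0, 0, 0, 0]]

```text
clock: 13.8
eef_pos: [557.4, -175.6, 202.7]
tcp_rot: [-3.141, -0.0, -0.984]
contact_force: [-0.3, -0.4, -1.7]
opening: 0.082
```

```bash
python3 st.py 60 0.6 202;python3 - <<'E'
from h import *
from st import *
print(where(sense()['eef_pos']))
f=optics.grab_frame("wrist"); P=cloud(f).reshape(-1,3);P=P[~np.isnan(P[:,0])]
N=P[:,:2]@n-284.9; L=P[:,:2]@l+456; z=P[:,2]
for lab,m in [("tip",(N>43)&(N<58)&(abs(L)<9)&(z>146)&(z<165)),("keeper",(N>31)&(N<41.5)&(abs(L)<30)&(z>146)&(z<165)),("plate",(abs(N-81)<8)&(abs(L)<36)&(z>80)&(z<175))]:
    q=lambda v:np.percentile(v[m],[2,50,98]).round(1)
    print(lab,m.sum(),"N",q(N),"L",q(L),"z",q(z))
E
```

```text
[ 539.8 -187.   202. ]
pos [ 557.39 -175.57  202.7 ] yaw -56.36 F [-0.33 -0.38 -1.72] clk 13.8
inc [-0.0005, 0.0525, 0.0017] [-0.0001, -0.0001, -0.0019] dist 21.0
[ 81.01172474   0.3502471  202.69936462]
tip 141 N [44.6 48.2 51.5] L [-4.1 -1.6  2.7] z [146.6 152.3 154.6]
keeper 783 N [31.5 37.2 39.8] L [-20.   -2.4  18.8] z [147.1 154.8 156.1]
plate 394 N [76.4 80.5 84.1] L [-31.1 -30.8 -30.4] z [ 83.8 143.3 173.8]
```

Request:
carry_out:
  increments:
    - [[0, 0.015, 0.001, 0, 0, 0], [0, 0.03, 0.001, 0, 0, 0], [0, 0.045, 0.001, 0, 0, 0], [0, 0.053, 0.001, 0, 0, 0], [0, 0.055, 0.001, 0, 0, 0]]

```text
clock: 14.27
eef_pos: [538.2, -188.3, 202.2]
tcp_rot: [3.141, 0.0, -0.984]
contact_force: [-0.6, -0.3, -1.6]
opening: 0.084
```

Request:
carry_out:
  increments:
    - [[0, 0.003, 0, 0, 0, 0], [0, 0.006, 0, 0, 0, 0], [0, 0.01, 0, 0, 0, 0], [0, 0.01, 0, 0, 0, 0]]

```text
clock: 14.6
eef_pos: [535.6, -190.0, 202.2]
tcp_rot: [3.142, 0.0, -0.984]
contact_force: [0.4, 0.6, -1.9]
opening: 0.084
```

```bash
python3 st.py 49 0.3 202.2;python3 -c "
from st import *; from rig import sense; print(where(sense()['eef_pos']))"
```

```text
[ 530.8 -193.4  202.2]
pos [ 535.6  -190.05  202.16] yaw -56.36 F [ 0.37  0.59 -1.85] clk 14.6
inc [0.0003, 0.0146, -0.0001] [0.0001, 0.0, -0.0019] dist 5.9
[ 54.85158871   0.41491653 202.15902311]
```

Tip is about to enter the slot; go on in small steps.

Request:
carry_out:
  increments:
    - [[0, 0.003, 0, 0, 0, 0], [0, 0.006, 0, 0, 0, 0], [0, 0.008, 0, 0, 0, 0], [0, 0.008, 0, 0, 0, 0]]

```text
clock: 14.93
eef_pos: [532.9, -191.8, 202.1]
tcp_rot: [3.142, 0.0, -0.984]
contact_force: [-0.2, 0.3, -2.3]
opening: 0.084
```

Request:
carry_out:
  increments:
    - [[0, 0.003, 0, 0, 0, 0], [0, 0.006, 0, 0, 0, 0], [0, 0.008, 0, 0, 0, 0], [0, 0.008, 0, 0, 0, 0]]

```text
clock: 15.27
eef_pos: [530.2, -193.6, 202.2]
tcp_rot: [3.142, 0.0, -0.984]
contact_force: [-0.3, -1.3, -1.5]
opening: 0.086
```

Request:
carry_out:
  increments:
    - [[0, 0.003, 0, 0, 0, 0], [0, 0.006, 0, 0, 0, 0], [0, 0.008, 0, 0, 0, 0], [0, 0.008, 0, 0, 0, 0]]

```text
clock: 15.6
eef_pos: [527.6, -195.4, 202.1]
tcp_rot: [3.142, 0.0, -0.984]
contact_force: [-0.2, -0.6, -1.7]
opening: 0.084
```

```bash
python3 -c "
from st import *; from rig import sense; s=sense(); print(where(s['eef_pos']),s['contact_force'][:2]@n,s['contact_force'][:2]@l,s['contact_force'][2])"
```

```text
[ 45.20699154   0.45909139 202.14449673] -0.5279292405637854 -0.37873832496760357 -1.6734805252244347
```

Request:
carry_out:
  increments:
    - [[0, 0.003, 0, 0, 0, 0], [0, 0.006, 0, 0, 0, 0], [0, 0.008, 0, 0, 0, 0], [0, 0.008, 0, 0, 0, 0]]

```text
clock: 15.93
eef_pos: [525.3, -197.0, 202.2]
tcp_rot: [-3.141, -0.0, -0.984]
contact_force: [1.8, 1.0, -2.6]
opening: 0.082
```

Request:
carry_out:
  increments:
    - [[0, 0.003, 0, 0, 0, 0], [0, 0.005, 0, 0, 0, 0], [0, 0.0075, 0, 0, 0, 0], [0, 0.0075, 0, 0, 0, 0]]

```text
clock: 16.27
eef_pos: [522.8, -198.7, 202.3]
tcp_rot: [-3.141, -0.0, -0.984]
contact_force: [4.0, 3.1, -2.3]
opening: 0.081
```

```bash
python3 -c "
from st import *; from rig import sense; s=sense(); print(where(s['eef_pos']),s['contact_force'][:2]@n,s['contact_force'][:2]@l,s['contact_force'][2])"
```

```text
[ 39.37079954   0.32896033 202.25722544] 5.019205702116893 0.330708229115041 -2.275298749604031
```

Request:
carry_out:
  increments:
    - [[0, 0.003, 0, 0, 0, 0], [0, 0.005, 0, 0, 0, 0], [0, 0.005, 0, 0, 0, 0], [0, 0.005, 0, 0, 0, 0]]

```text
clock: 16.6
eef_pos: [521.3, -199.7, 202.3]
tcp_rot: [-3.141, -0.0, -0.984]
contact_force: [4.5, 4.6, -2.9]
opening: 0.08
```

Request:
carry_out:
  increments:
    - [[0, 0, 0, 0, 0, 0], [0, 0, 0, 0, 0, 0]]

```text
clock: 16.77
eef_pos: [521.3, -199.7, 202.3]
tcp_rot: [-3.141, -0.0, -0.984]
contact_force: [5.4, 2.3, -2.8]
opening: 0.084
```

```bash
python3 - <<'E'
from h import *
from st import *
s=sense(); print(where(s['eef_pos']),s['contact_force'][:2]@n,s['contact_force'][:2]@l,s['contact_force'][2])
f=optics.grab_frame("side"); x,y=320,60
a=cv2.resize(f["img"][y+40:y+130,x+20:x+110,::-1],None,fx=4.3,fy=4.3,interpolation=cv2.INTER_CUBIC)
f=optics.grab_frame("wrist"); b=cv2.resize(f["img"][140:310,260:430,::-1],(387,387),interpolation=cv2.INTER_CUBIC)
cv2.imwrite("pics/e.png",np.hstack([a,b]))
E
```

```text
[ 37.63312616   0.36510756 202.25921144] 5.773259292856484 -1.0755017802388172 -2.755261687440949
```

View pics/e.png

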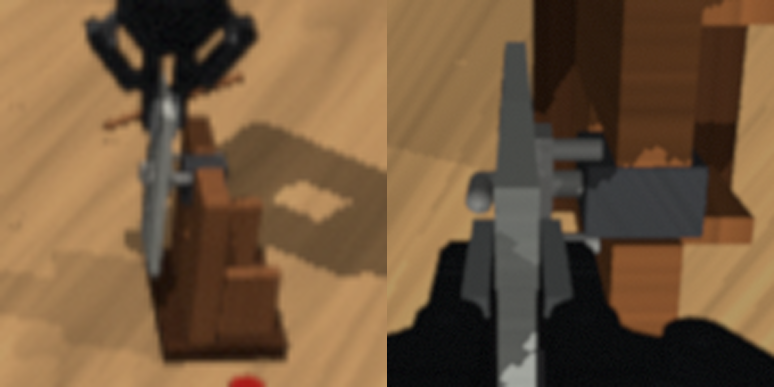

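The tip shows on the outer side of the plate at (480,192) and the keeper is pushed back behind it, at about 6.4 mm by both force and position. Pressing down.

Request:
carry_out:
  increments:
    - [[0, 0, 0.005, 0, 0, 0], [0, 0, 0.01, 0, 0, 0], [0, 0, 0.015, 0, 0, 0], [0, 0, 0.02, 0, 0, 0], [0, 0, 0.02, 0, 0, 0]]

```text
clock: 17.28
eef_pos: [521.7, -200.0, 194.5]
tcp_rot: [-3.14, -0.001, -0.984]
contact_force: [5.1, 1.9, -3.3]
opening: 0.082
```

Request:
carry_out:
  increments:
    - [[0, 0, 0.004, 0, 0, 0], [0, 0, 0.008, 0, 0, 0], [0, 0, 0.009, 0, 0, 0], [0, 0, 0.009, 0, 0, 0]]

```text
clock: 17.62
eef_pos: [521.8, -200.0, 191.1]
tcp_rot: [-3.14, -0.002, -0.984]
contact_force: [4.9, 2.2, -0.6]
opening: 0.081
```

```bash
python3 -c "
from st import *; from rig import sense; s=sense(); print(where(s['eef_pos']),s['contact_force'][:2]@n,s['contact_force'][:2]@l,s['contact_force'][2])"
```

```text
[ 37.8827346   -0.20911366 191.13130995] 5.303330318556152 -0.9377614937524139 -0.5932800307514797
```

Request:
carry_out:
  increments:
    - [[0, 0, 0.0025, 0, 0, 0], [0, 0, 0.0025, 0, 0, 0], [0, 0, 0.0025, 0, 0, 0]]

```text
clock: 17.87
eef_pos: [521.8, -200.0, 190.2]
tcp_rot: [-3.14, -0.002, -0.984]
contact_force: [5.3, 2.6, -0.4]
opening: 0.078
```

Request:
carry_out:
  increments:
    - [[0, 0, 0.002, 0, 0, 0], [0, 0, 0.002, 0, 0, 0], [0, 0, 0.002, 0, 0, 0]]

```text
clock: 18.12
eef_pos: [521.9, -200.0, 189.4]
tcp_rot: [-3.14, -0.002, -0.984]
contact_force: [5.5, 1.5, -0.9]
opening: 0.083
```

Request:
carry_out:
  increments:
    - [[0, 0, 0.002, 0, 0, 0], [0, 0, 0.002, 0, 0, 0], [0, 0, 0.002, 0, 0, 0]]

```text
clock: 18.37
eef_pos: [521.9, -200.0, 188.6]
tcp_rot: [-3.14, -0.002, -0.984]
contact_force: [5.0, 1.8, -0.6]
opening: 0.083
```

Request:
carry_out:
  increments:
    - [[0, 0, 0.0015, 0, 0, 0], [0, 0, 0.0015, 0, 0, 0], [0, 0, 0.0015, 0, 0, 0]]

```text
clock: 18.62
eef_pos: [521.9, -200.0, 188.2]
tcp_rot: [-3.14, -0.002, -0.984]
contact_force: [4.3, 2.8, 1.1]
opening: 0.083
```

Request:
carry_out:
  increments:
    - [[0, 0, 0.0015, 0, 0, 0], [0, 0, 0.0015, 0, 0, 0], [0, 0, 0.0015, 0, 0, 0]]

```text
clock: 18.87
eef_pos: [522.1, -200.0, 188.0]
tcp_rot: [-3.14, -0.002, -0.984]
contact_force: [4.3, 3.3, 5.1]
opening: 0.08
```

The plate is home at TCP z ≈ 188.1 as predicted, with the force up about 6 N. Easing out about 2 mm onto the tip before letting go.

Request:
carry_out:
  increments:
    - [[0, -0.0025, 0, 0, 0, 0], [0, -0.005, 0, 0, 0, 0], [0, -0.005, 0, 0, 0, 0], [0, -0.005, 0, 0, 0, 0]]

```text
clock: 19.2
eef_pos: [523.3, -199.2, 188.0]
tcp_rot: [-3.141, -0.002, -0.984]
contact_force: [1.6, 2.1, 6.4]
opening: 0.086
```

```bash
python3 -c "
from st import *; from rig import sense; s=sense(); print(where(s['eef_pos']),s['contact_force'][:2]@n,s['contact_force'][:2]@l,s['contact_force'][2],s['tcp_rot'])"
```

```text
[ 39.50868352  -0.34388538 187.99455456] 2.4786247533681247 0.8222643364124661 6.364561017744002 [-3.14074165e+00 -1.86466203e-03 -9.83617844e-01]
```

Request:
carry_out:
  increments:
    - [[0, -0.0012, 0.0005, 0, 0, 0], [0, -0.0012, 0.0005, 0, 0, 0], [0, -0.0012, 0.0005, 0, 0, 0]]

```text
clock: 19.45
eef_pos: [523.4, -199.1, 187.9]
tcp_rot: [-3.141, -0.002, -0.984]
contact_force: [-0.6, 0.9, 8.5]
opening: 0.086
```

```bash
python3 -c "
from st import *; from rig import sense; s=sense(); print(where(s['eef_pos']),s['contact_force'][:2]@n,s['contact_force'][:2]@l,s['contact_force'][2],s['tcp_rot'])"
```

```text
[ 39.65114991  -0.36972326 187.93877613] 0.032692062810555304 1.091640141053886 8.461667784414765 [-3.14134085e+00 -1.81334011e-03 -9.83518411e-01]
```

It now rests on the tip with the side force near 0 and is pressed home. Letting go.

Request:
carry_out:
  increments:
    - [[0, 0, 0, 0, 0, 0], [0, 0, 0, 0, 0, 0], [0, 0, 0, 0, 0, 0], [0, 0, 0, 0, 0, 0], [0, 0, 0, 0, 0, 0]]
  hand: 0.6
  squeeze: 20

```text
clock: 19.87
eef_pos: [522.7, -198.5, 186.4]
tcp_rot: [3.141, 0.0, -0.984]
contact_force: [0.0, 0.0, 1.1]
opening: 0.396
```

```bash
python3 - <<'E'
from h import *
from st import *
s=sense(); print(where(s['eef_pos']),s['contact_force'],s['opening'])
f=optics.grab_frame("side"); x,y=320,60
a=cv2.resize(f["img"][y+40:y+130,x+20:x+110,::-1],None,fx=4.3,fy=4.3,interpolation=cv2.INTER_CUBIC)
f=optics.grab_frame("wrist"); b=cv2.resize(f["img"][140:310,260:430,::-1],(387,387),interpolation=cv2.INTER_CUBIC)
cv2.imwrite("pics/g.png",np.hstack([a,b]))
E
```

```text
[ 39.43304214   0.54459275 186.37972226] [0.01059487 0.01470397 1.12418899] 0.39607972097698446
```

View pics/g.png

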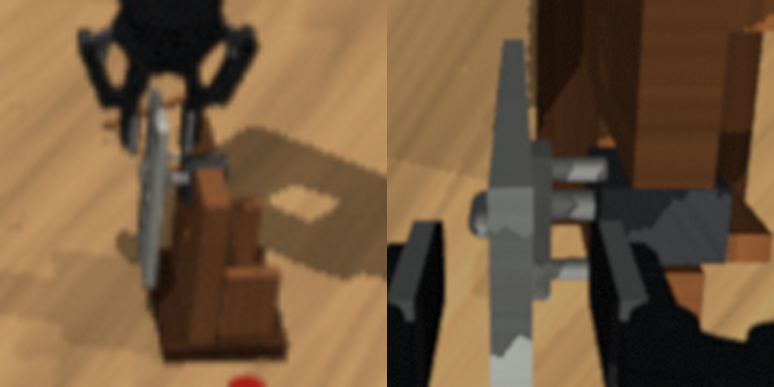

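Let go: the plate hangs by itself with the tip outside at (478,213) and both jaws clear of it. Withdrawing straight up.

Request:
carry_out:
  increments:
    - [[0, 0, -0.02, 0, 0, 0], [0, 0, -0.06, 0, 0, 0], [0, 0, -0.12, 0, 0, 0], [0, 0, -0.18, 0, 0, 0], [0, 0, -0.24, 0, 0, 0]]

```text
clock: 20.38
eef_pos: [522.8, -198.4, 284.1]
tcp_rot: [3.141, 0.0, -0.984]
contact_force: [0.7, 0.6, 0.6]
opening: 0.403
```

Request:
carry_out:
  increments:
    - [[0, 0, -0.04, 0, 0, 0], [0, 0, -0.06, 0, 0, 0], [0, 0, -0.06, 0, 0, 0], [0, 0, -0.06, 0, 0, 0], [0, 0, -0.06, 0, 0, 0]]

```text
clock: 20.8
eef_pos: [522.4, -198.2, 305.3]
tcp_rot: [3.141, 0.002, -0.984]
contact_force: [0.5, 0.9, -0.2]
opening: 0.403
```

```bash
python3 - <<'E'
from h import *
from st import *
s=sense(); print(where(s['eef_pos']),s['contact_force'],s['opening'],s['clock'])
ims=[]
for nm in ["wrist","scene","side"]:
    f=optics.grab_frame(nm); P=cloud(f).reshape(-1,3);P=P[~np.isnan(P[:,0])]
    N=P[:,:2]@n-284.9; L=P[:,:2]@l+456; z=P[:,2]
    for lab,m in [("platetop",(abs(N-40)<9)&(abs(L)<36)&(z>190)&(z<215)),("plate",(abs(N-42)<12)&(abs(L)<36)&(z>50)&(z<200)),("tip",(N>46)&(N<57)&(abs(L)<9)&(z>140)&(z<165)),("keeper",(N>25)&(N<36)&(abs(L)<30)&(abs(L)>9)&(z>146)&(z<165)),("boardtop",(abs(N)<9)&(abs(L)<60)&(abs(L)>25)&(z>150)&(z<160))]:
        if m.sum()<4: continue
        q=lambda v:np.percentile(v[m],[2,50,98]).round(1)
        print(nm,lab,m.sum(),"N",q(N),"L",q(L),"z",q(z), "tilt dN/dz" ,np.polyfit(z[m],N[m],1)[0].round(3))
    c=proj(f,pos(40,0,140)); x,y=int(c[0]),int(c[1]); w=55 if nm!="wrist" else 100
    x=min(max(x,w),640-w); y=min(max(y,w),400-w)
    ims.append(cv2.resize(f["img"][y-w:y+w,x-w:x+w,::-1],(260,260),interpolation=cv2.INTER_CUBIC))
    for k in ["offcut","glue","mallet"]:
        print(k,[(round(d["confidence"],2),np.round(d["point"],1).tolist()) for d in nets.tip_of(k,nm)][:1])
cv2.imwrite("pics/z.png",np.hstack(ims))
E
```

```text
[ 39.29008994   0.9703445  305.33732088] [ 0.51682844  0.85510299 -0.23346807] 0.4027040058951474 20.8
wrist platetop 703 N [36.4 39.8 43.8] L [-31.5  -4.5  26.8] z [195.5 201.8 203.1] tilt dN/dz -0.087
wrist plate 503 N [30.1 35.  49.7] L [-31.7 -11.6  19.1] z [ 71.7 154.8 197.7] tilt dN/dz -0.022
wrist tip 49 N [46.6 48.6 50.9] L [-4.1 -1.9  3.2] z [140.3 152.4 154.6] tilt dN/dz -0.024
wrist keeper 197 N [25.3 31.2 35. ] L [-20.  -10.4  19.9] z [148.8 154.6 156.8] tilt dN/dz 0.82
wrist boardtop 1238 N [-8.6  0.2  8.7] L [-59.  -31.5  53.7] z [153.7 155.2 156.6] tilt dN/dz -0.316
offcut [(0.76, [726.4, 31.7, -0.8])]
glue [(0.85, [361.6, -24.4, -1.8])]
mallet []
scene platetop 79 N [38.  44.8 47.7] L [-29.2   3.   30.2] z [190.5 197.9 203.3] tilt dN/dz -0.158
scene plate 699 N [39.2 45.4 50.2] L [-28.7   2.   30.2] z [ 53.6 129.8 198.3] tilt dN/dz 0.003
scene tip 26 N [46.2 48.  54.6] L [-7.4  2.1  8.4] z [140.9 150.2 162.9] tilt dN/dz -0.225
scene boardtop 37 N [-7.4  0.9  8.6] L [-56.5  37.8  57.2] z [150.5 154.3 157.2] tilt dN/dz 0.003
offcut [(0.72, [724.8, 32.6, 1.7])]
glue [(0.95, [360.9, -22.6, 1.6])]
mallet [(0.59, [379.2, 429.0, -0.7])]
side platetop 41 N [36.9 41.8 45.4] L [-26.1   6.5  29.1] z [191.4 199.6 204.5] tilt dN/dz -0.203
side plate 214 N [32.1 44.  49.7] L [-30.4  17.   31.2] z [ 54.5 139.7 198.7] tilt dN/dz -0.006
side tip 9 N [46.3 49.7 52.2] L [-1.8  3.4  6. ] z [141.9 148.2 157.1] tilt dN/dz -0.036
side keeper 10 N [25.  28.1 32.2] L [-15.7  16.5  20.8] z [148.6 150.6 156.9] tilt dN/dz 0.164
side boardtop 69 N [-8.6  0.3  8.6] L [-58.3  26.   59.6] z [150.9 155.1 158. ] tilt dN/dz 0.646
offcut [(0.69, [727.9, 36.1, 0.3])]
glue [(0.86, [366.6, -23.3, -0.6])]
mallet [(0.89, [377.2, 431.2, -0.3])]
```

View pics/z.png

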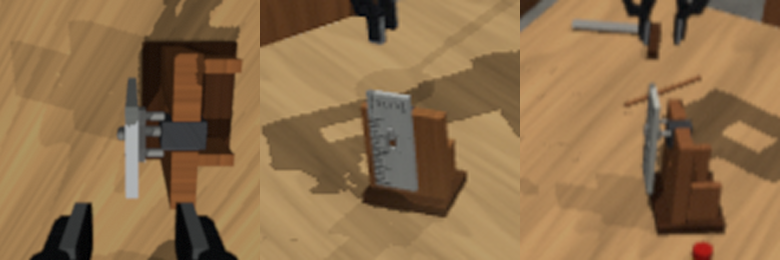

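```bash
python3 - <<'E'
from h import *
from st import *
f=optics.grab_frame("wrist"); P=cloud(f).reshape(-1,3);P=P[~np.isnan(P[:,0])]
N=P[:,:2]@n-284.9; L=P[:,:2]@l+456; z=P[:,2]
m=(abs(N-40)<4)&(abs(L)<36)&(z>198)&(z<206)
print("top slope",np.polyfit(L[m],z[m],1), np.median(z[m]))
s=sense(); print(s["qvel"].round(4),s["contact_force"],s["clock"])
r.sign_off()
E
```

```text
top slope [4.55423444e-04 2.01869378e+02] 201.84257389610792
[ 0.0003 -0.0021  0.      0.0003 -0.0013  0.0015] [-0.39347338  0.3343103  -0.40476666] 21.45
the job is handed in; nothing more can be done
```

The gauge is hanging on the hook, graduated face outward, and I handed the job in at about 21.5 s of the 64 s allowed.

**What I did:**
1. Took the smaller plate out of the holder.
2. Felt the tip top with the plate's bottom edge at about 7 N. That put it at z ≈ 152.6 mm and the rod axis at about 136.6 mm.
3. Went in with the slot over the tip and pushed the keeper back to about 6.4 mm, worked out from force and position.
4. Pressed down until the force rose by about 6 N, at the predicted height.
5. Eased the plate out onto the tip, let go and withdrew straight up.

**Last checks:**
- **Height:** the plate's top is at about 200.7 mm after correcting the camera offset, against 200.6 mm expected fully home.
- **Upright:** tilt is about 0.003 rad towards or away from the board and 0.0005 rad sideways.
- **Keeper:** the plate sits about 40 mm out from the board's centre, so the keeper should read about 4 mm. I could not read the joint directly.
- **Bystanders:** the offcut, glue and mallet read within a few mm of where they started. The wrist camera did not see the mallet, but the other two did.
- **Force:** the highest contact force I saw on the stand was about 10 N.

No check failed. The cameras differ by about 2 mm on sideways position, which is within their calibration.

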